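# Lock the gas selector

## Robot

A 6-joint arm with a two-finger parallel gripper is mounted at the origin on the work surface. World frame = base frame: x ahead of the robot, y to its left, z up, the work surface at z = 0. Lengths are in m, angles in rad, forces in N, time in s.
With the tool pointing down it reaches from about 0.35 to 0.975 m from the base axis. Payload 4.9 kg.
Tool frame: the origin (TCP) lies between the finger pads; the fingertips stand 8 mm ahead of it and the grasp point (between the pads) lies 11 mm behind it; z points along the fingers, y is the direction in which the jaws open and shut (so a half turn about z gives the same grasp; the last joint's range is limited). The gripper opens to 85 mm and grips with 20 to 120 N. Pads are 22 mm wide; open, the fingers measure 114 mm over their backs; the gripper's body (76 mm by 85 mm) begins 54 mm behind the grasp point. The pads swing forward as they close: fully open they stand 13 mm farther back than shut.
Start: joints at [-1.342, 0.053, 1.613, -0, 1.476, -0.119], TCP at [0.213, -0.588, 0.239] pointing down, gripper open.
Joint ranges: [-3.01, 3.01], [-1.01, 2.22], [0.06, 2.58], [-1.02, 4.17], [0.09, 2.62], [-3.14, 3.14]. Speed limits (rad/s): [2.57, 2.57, 3.14, 3.14, 3.14, 3.14].

## Interface

Orientations are given as a rotation vector (axis times angle).
In Python, from station import ctrl gives the robot as it stands. The module is installed in compiled form; this text tells all that it offers.
- The arm moves only by the shell command python3 -m creep 'ROWS' [FORCE]. ROWS is JSON, a list of rows, each an object with "hand": the opening, from 0 (shut) to 1 (fully open); "translation": the shift along the tool's x, y, z in cm, a list of three; "delta_rot": the turn, a rotation vector about the tool's x, y, z in degrees, a list of three. A call has 1 to 8 rows; each row shifts and turns the commanded pose from where the row before left it, along the tool's axes as they then stand; what a row does not reach is not made up. A row lasts 1/8 s, in which the tool goes at most 62.5 mm and 10.7 degrees, less where a joint would pass 70% of its speed; a pose out of reach is approached as far as the arm can. A call with a gripper value outside its range is refused whole. The fingers move at their own pace and stop on an object; FORCE is the grip in N (left out, the last holds). Time passes only in rows, so rows that do not move let the fingers close. It gives the time, the measured TCP pose, the force and the opening at its end, in the units of the state.
- ctrl.get_obs(): the state, without advancing time (a new reading comes with each control period).
- ctrl.get_image(name): name is "scene" or "top" or "wrist"; returns (picture, depth): 420x560x3 uint8, red, green, blue; 420x560 float32, m along the optical axis (not along the pixel's ray), 0 where there is no reading.
- ctrl.calibration(name): a dict with "fx", "fy", "cx", "cy" (pixels), "T" (4x4, takes a point from camera to world coordinates). Camera axes: x right, y up, looking along -z (the intrinsics and any distortion apply to the point x, -y, -z); pixel columns grow to the right and rows downward; lengths in m; the calibration is good to about 2 mm. The wrist camera is an equidistant fisheye: a pixel r from the principal point sees the ray r / f radians off the axis. A picture is of the moment at which its call begins: read the wrist's pose just before it. calibration takes no time and is no camera call; for the wrist camera it gives the pose at the moment of the call.
- ctrl.finish_job(): hands the job in, once; it reports no verdict.
The state is a dict: "t": time; "q": joint angles; "dq": joint speeds; "effort": joint torques, N m; "tool_pos": TCP position; "tool_rot": TCP orientation; "contact_force": force on the tool from outside, world axes, zero at the start; "wrist_torque": the same for the moment, N m; "opening": finger opening in m.
Only numpy, scipy, OpenCV 4.12 (cv2) and the standard library are available. Lean on these libraries where they do the work, as an engineer would, in place of code of your own. Each camera call takes 0.05 s, during which the arm holds its last target.

## Task

The gas selector has to be locked before a cylinder is changed. With the fingertips, push a stud on the locking disc round until the disc's slot lines up with the lock bar, then push the bar by its end plate through the slot until it is fully home in the keeper. Don't pick up or disturb the loose things around it, and finish with the arm clear.

Things in the scene. Friction and masses are not known exactly. Their poses are not given: they have to be found in the camera images.
- selector: grey gas selector block fixed to the table, 100 (x) x 285 (y) x 30 mm tall; its pose varies. Origin on the table, z up. The lock bar slides along the block's +y, at x = 0: through a guide (y -20 to 25 mm, 37 mm wide, top 56 mm above the table), across the locking disc (axis at x = 0, y = 75 mm) and into a keeper (y 121 to 145 mm, top 56 mm)
- lock_disc (a joint): angle of the locking disc, rad, growing anticlockwise from above. Its slot is in line with the bar at 0 and equally at 3.14 (either will do); starts at 0.5 to 2.64, can turn from -0.45 to 3.59, no click or stop when lined up. Turning takes about 2 N at a stud; it stays where left. If out of line by more than about 0.15 the bar strikes the disc and cannot enter
- lock_bar (a joint): how far the captive steel lock bar (10 x 10 mm section) is pushed, m: 0 = drawn back, as it starts, nose 10 mm short of the disc; 0.110 = fully home against its stop, nose in the keeper. Sliding takes about 2 N; it stays where left. The nose narrows to 4 mm wide over its last 12 mm
- disc_center (a point): centre of the steel locking disc (80 mm across, captive), at its top surface, 52 mm above the table; turns with the disc: y runs along its open slot (16 mm wide, 14 mm deep, right across the disc through its centre), x points from stud_b to stud_a, z up
- stud_a (a point): centre of the top (80 mm above the table) of one of two equal upright finger studs on the disc, 12 mm in diameter, standing 28 mm above the disc's top, 28 mm from its axis, at right angles to the slot
- stud_b (a point): the same for the other stud, opposite across the slot
- push_face (a point): point on the bar's upright push plate, in the middle of the outer face that is pushed, 60 mm above the table, moving with the bar; its axes are the block's, so the bar is pushed along its +y. The plate is 40 mm wide, 8 mm thick and reaches from 36 to 80 mm above the table; the space behind it is free
- bar_nose (a point): tip of the bar's nose, on its centre line, 170 mm ahead of the pushed face, 45 mm above the table; axes as push_face
- union: brass pipe union, loose, upright, 34 mm tall, 28 mm across, origin at its underside; not part of the job, leave it where it is
- beaker: small open glass beaker, loose, 60 mm across, 75 mm tall, origin at its underside; not part of the job, leave it where it is
- wrench: steel wrench, loose, 150 mm long, lying flat; not part of the job, leave it where it is
- driver: screwdriver, loose, 150 mm long, lying flat; not part of the job, leave it where it is
- bottle: black bottle, loose, 56 mm across, 150 mm tall, origin at its underside; not part of the job, leave it where it is
- carton: cardboard carton, loose, 90 x 70 x 55 mm, origin at the centre of its underside; not part of the job, leave it where it is
- jar: white jar, loose, 60 mm across, 60 mm tall, origin at its underside; not part of the job, leave it where it is
- mouse: grey computer mouse, loose, about 65 mm long, 32 mm tall, origin at its underside; not part of the job, leave it where it is

How it is judged:
On the way, in this order (a step that is already met when the one before it is completed fails the run):
1. the slot is lined up with the bar (within 0.2 rad) while the bar is still drawn back (less than 20 mm) (angle between the y axis of disc_center and the y axis of selector, either way round below 0.2 rad and value of joint lock_bar below 0.02 m), for 0.2 s.
2. the bar is pushed home through the slot (at least 104 of 110 mm) (value of joint lock_bar above 0.104 m and angle between the y axis of disc_center and the y axis of selector, either way round below 0.15 rad), for 0.2 s.
At the end, for the whole second after the job is handed in: the bar stands at least 104 mm of its 110 mm in, through the disc's slot, which is within 0.15 rad of the bar's line (either way round), and both are at rest; no loose thing has been moved by more than 25 mm (all of step 2 and velocity of joint lock_bar between -0.01 and 0.01 m/s and velocity of joint lock_disc between -0.05 and 0.05 rad/s); the robot touches nothing.
It fails at once if a loose thing is picked up or moved by more than 25 mm (distance of any of union, beaker, wrench, driver, bottle, carton, jar, mouse from where it was at the start of the episode above 0.025 m).
It also fails if it takes over 51 s, if anything falls off the work surface, if the arm or the gripper's body presses on something with over 40 N, if the wrist force passes 120 N, or if a joint passes its speed limit or range.

## Working session

There is one attempt and no reset: what is moved stays moved. The work goes in short steps, Python scripts to look and compute and a shell command to move; the robot and the scene stay as the last step left them, time stands still between calls to the robot, and variables do not carry over. Pictures are saved under pics/ and viewed, and the job is handed in when it is done.

```bash
mkdir -p pics; python3 - <<'E'
from station import ctrl
import cv2,numpy as np
o=ctrl.get_obs();print({k:np.round(v,3) for k,v in o.items()})
for n in("scene","top"):
    p,d=ctrl.get_image(n);np.savez(f"{n}0.npz",p=p,d=d)
    cv2.imwrite(f"pics/{n}0.png",p[:,:,::-1]);c=ctrl.calibration(n);print(n,{k:np.round(v,4) for k,v in c.items()}, d.min(),d.max())
E
```

```text
{'t': np.float64(0.0), 'q': array([-1.342,  0.053,  1.614, -0.   ,  1.476, -0.119]), 'dq': array([ 0.   ,  0.001, -0.001,  0.001, -0.002, -0.001]), 'effort': array([ 0.0000e+00, -3.9368e+01, -3.7018e+01, -0.0000e+00,  7.0000e-03,
        0.0000e+00]), 'tool_pos': array([ 0.213, -0.587,  0.238]), 'tool_rot': array([-3.092, -0.543,  0.   ]), 'contact_force': array([-0.03 , -0.11 , -0.674]), 'wrist_torque': array([ 0.005,  0.009, -0.03 ]), 'opening': np.float64(0.085)}
scene {'fx': np.float64(389.4548), 'fy': np.float64(389.4548), 'cx': np.float64(273.7849), 'cy': np.float64(208.432), 'T': array([[-0.081 , -0.771 ,  0.6316,  1.105 ],
       [ 0.9967, -0.0657,  0.0475,  0.0411],
       [ 0.0049,  0.6334,  0.7738,  0.7475],
       [ 0.    ,  0.    ,  0.    ,  1.    ]])} 0.0 3.3260362
top {'fx': np.float64(392.4118), 'fy': np.float64(392.4118), 'cx': np.float64(278.7135), 'cy': np.float64(207.6973), 'T': array([[ 0.1297,  0.9708, -0.2017,  0.3753],
       [-0.9916,  0.1274, -0.0241, -0.0136],
       [ 0.0023,  0.2031,  0.9792,  1.0917],
       [ 0.    ,  0.    ,  0.    ,  1.    ]])} 0.0 2.1264622
```

View pics/scene0.png

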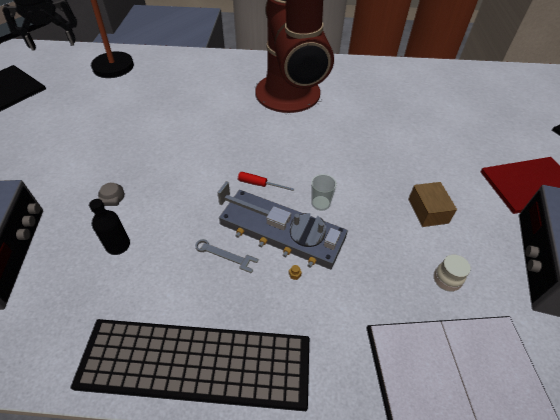

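View pics/top0.png

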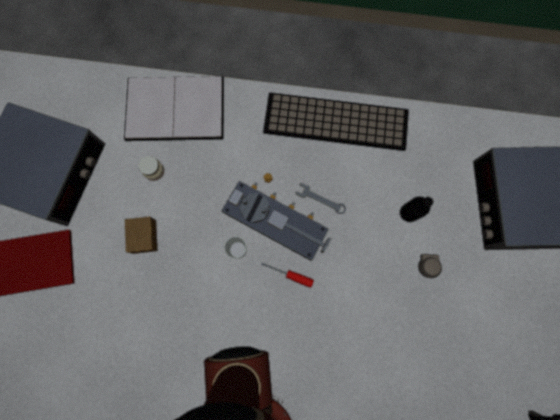

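The scene view shows the push plate at about (223,193), the disc near (308,230) and the keeper near (333,237). In the top view the disc is near (257,207) and the plate near (325,243). I'll enlarge both.

```bash
python3 - <<'E'
import cv2,numpy as np
p=np.load("scene0.npz")['p'][170:280,190:360,::-1];q=np.load("top0.npz")['p'][165:295,205:355,::-1]
p=cv2.resize(p,None,fx=4.7,fy=4.7,interpolation=cv2.INTER_CUBIC);q=cv2.resize(q,None,fx=4.6,fy=4.6,interpolation=cv2.INTER_CUBIC)
cv2.imwrite("pics/sz.png",p);cv2.imwrite("pics/tz.png",np.clip(q*1.6,0,255).astype(np.uint8))
E
```

```text
(no output)
```

View pics/sz.png

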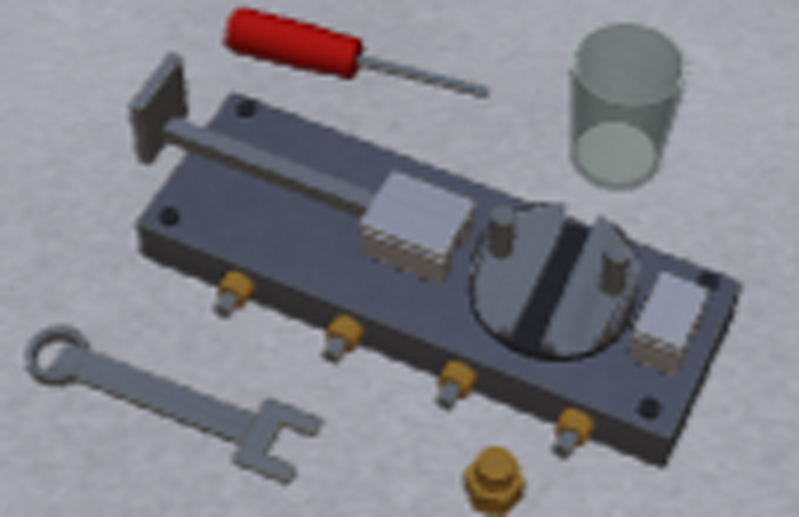

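View pics/tz.png

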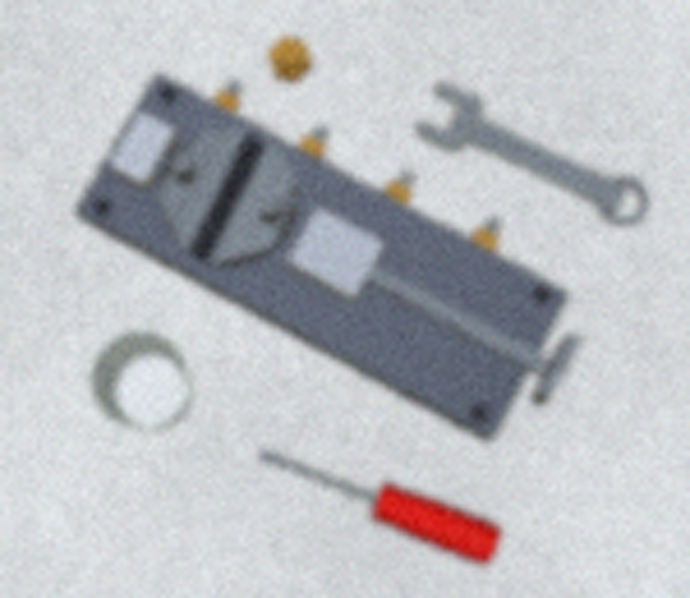

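```bash
cat > h.py <<'E'
import numpy as np
from station import ctrl
def ray(cam,uv,z):
    c=ctrl.calibration(cam);T=c["T"];d=T[:3,:3]@np.array([(uv[0]-c["cx"])/c["fx"],-(uv[1]-c["cy"])/c["fy"],-1]);o=T[:3,3]
    return o+d*(z-o[2])/d[2]
E
python3 - <<'E'
from h import *
S=lambda x,y:(190+(x+.5)/4.7-.5,170+(y+.5)/4.7-.5)
Tp=lambda x,y:(205+(x+.5)/4.6-.5,165+(y+.5)/4.6-.5)
A={'scene':(S,dict(c_mx_my=(138,227,.03),c_px_my=(235,92,.03),c_px_py=(742,285,.03),c_mx_py=(667,440,.03),slot1=(530,335,.045),slot2=(581,225,.045),stA=(612,252,.08),stB=(502,209,.08),plT=(180,55,.08),plB=(135,105,.08),disc_l=(470,272,.052),disc_r=(640,280,.052),union=(495,460,.034),bk=(630,155,0))),
'top':(Tp,dict(c_px_my=(490,438,.03),c_mx_my=(567,295,.03),c_mx_py=(157,77,.03),c_px_py=(80,211,.03),slot1=(253,135,.045),slot2=(201,255,.045),stA=(182,177,.08),stB=(268,216,.08),plT=(575,340,.08),plB=(540,400,.08),union=(291,58,.034),bk=(142,382,.04)))}
for cam,(f,P) in A.items():
    R={k:ray(cam,f(x,y),z) for k,(x,y,z) in P.items()}
    for k,v in R.items(): print(cam,k,np.round(v[:2]*1000,1))
    c=sum(R[k] for k in R if k.startswith('c_'))/4
    ydir=(R['c_px_py']-R['c_px_my'])[:2]+(R['c_mx_py']-R['c_mx_my'])[:2]
    print('centre',c*1000,'len',np.linalg.norm(ydir)/2,'yaw y',np.degrees(np.arctan2(ydir[1],ydir[0])))
    xd=(R['c_px_py']-R['c_mx_py'])[:2]+(R['c_px_my']-R['c_mx_my'])[:2];print('wid',np.linalg.norm(xd)/2,np.degrees(np.arctan2(xd[1],xd[0])))
    for a,b in(('slot1','slot2'),('stB','stA'),('plB','plT')):
        v=R[b]-R[a];print(a,b,np.degrees(np.arctan2(v[1],v[0])),np.linalg.norm(v),(R[a]+R[b])[:2]/2)
E
```

```text
scene c_mx_my [ 558.6 -128.1]
scene c_px_my [465.  -92.5]
scene c_px_py [569.1 169.6]
scene c_mx_py [659.6 132.2]
scene slot1 [617.5  67.5]
scene slot2 [550.6  90. ]
scene stA [592.7 102. ]
scene stB [571.8  50.7]
scene plT [ 487.3 -113.9]
scene plB [ 522.2 -130.6]
scene disc_l [588.7  37.8]
scene disc_r [586.6 117.8]
scene union [679.   54.6]
scene bk [465.2 118.5]
centre [563.08949383  20.29684571  30.        ] len 0.28054679049513753 yaw y 68.56292372117349
wid 0.0990579618533652 158.3758045567108
slot1 slot2 161.41101236769916 0.07063599419814158 [0.5840344  0.07877957]
stB stA 67.87190414999945 0.055340493160037654 [0.58225286 0.07637104]
plB plT 154.52685785682405 0.03874065846017324 [ 0.50475968 -0.12222437]
top c_px_my [463.4 -92.5]
top c_mx_my [ 553.2 -128.4]
top c_mx_py [654.2 133.3]
top c_px_py [565.9 166.6]
top slot1 [622.3  69.1]
top slot2 [546.4  89.3]
top stA [584.2 103.2]
top stB [568.   51.2]
top plT [ 520.  -130.1]
top plB [ 483.9 -114.2]
top union [675.6  53.8]
top bk [468.4 112.9]
centre [559.17439973  19.75068041  30.        ] len 0.2795398972219669 yaw y 68.65952807319667
wid 0.09555276197793128 158.8017578541137
slot1 slot2 165.09737041216147 0.07853791081163877 [0.58432889 0.07918688]
stB stA 72.74520516112248 0.05450714929835874 [0.57608684 0.07721766]
plB plT -23.804078339842423 0.039473230581240235 [ 0.50192097 -0.1221283 ]
```

Both views agree: the block's y axis is at 68.6° in the world. The disc centre is near (0.582, 0.078), and the slot is about 93° out of line (θ≈1.6). I'll move above the disc and measure with the wrist camera.

```bash
cat >> h.py <<'E'
from scipy.spatial.transform import Rotation as Ro
def plan(target,jaw_deg=None):
    o=ctrl.get_obs();R=Ro.from_rotvec(o["tool_rot"]).as_matrix();p=o["tool_pos"]
    d=R.T@(np.array(target)-p)*100
    j=np.degrees(np.arctan2(R[1,1],R[0,1]))
    print("t",round(o["t"],2),"tcp",np.round(p,4),"jaw y deg",round(j,1),"tool z",np.round(R[:,2],3),"F",np.round(o["contact_force"],1),"open",round(o["opening"],4),"q6",round(o["q"][5],2))
    print("shift cm tool",np.round(d,2), "norm",np.linalg.norm(d).round(2))
    if jaw_deg is not None:
        # tool z down: world yaw increase = negative tool z rot
        print("tool z rot deg",-(((jaw_deg-j)+90)%180-90))
E
python3 -c "
from h import *
plan([0.545,0.075,0.24],162)"
```

```text
t 0.1 tcp [ 0.2129 -0.587   0.2382] jaw y deg -70.1 tool z [-0.     0.002 -1.   ] F [-0.1  0.8  0.3] open 0.0854 q6 -0.12
shift cm tool [ 53.79 -50.92  -0.08] norm 74.07
tool z rot deg -52.07442199687995
```

```bash
python3 -m creep '[{"hand":1,"translation":[3.3,-3.2,0],"delta_rot":[0,0,0]},{"hand":1,"translation":[3.3,-3.2,0],"delta_rot":[0,0,0]},{"hand":1,"translation":[3.3,-3.2,0],"delta_rot":[0,0,0]},{"hand":1,"translation":[3.3,-3.2,0],"delta_rot":[0,0,0]},{"hand":1,"translation":[3.3,-3.2,0],"delta_rot":[0,0,0]},{"hand":1,"translation":[3.3,-3.2,0],"delta_rot":[0,0,0]},{"hand":1,"translation":[3.3,-3.2,0],"delta_rot":[0,0,0]},{"hand":1,"translation":[3.3,-3.2,0],"delta_rot":[0,0,0]}]'
python3 -m creep '[{"hand":1,"translation":[3.4,-3.2,0],"delta_rot":[0,0,0]},{"hand":1,"translation":[3.4,-3.2,0],"delta_rot":[0,0,0]},{"hand":1,"translation":[3.4,-3.2,0],"delta_rot":[0,0,0]},{"hand":1,"translation":[3.4,-3.2,0],"delta_rot":[0,0,0]},{"hand":1,"translation":[3.4,-3.2,0],"delta_rot":[0,0,0]},{"hand":1,"translation":[3.4,-3.2,0],"delta_rot":[0,0,0]},{"hand":1,"translation":[3.4,-3.2,0],"delta_rot":[0,0,0]},{"hand":1,"translation":[3.4,-3.2,0],"delta_rot":[0,0,0]}]'
python3 -c "
from h import *
plan([0.545,0.075,0.24],162)"
```

```text
t: 1.1
tool_pos: [0.3742, -0.2553, 0.2389]
tool_rot: [-3.094, -0.543, 0.0]
contact_force: [0.6, -0.5, 0.3]
opening: 0.0853
t: 2.1
tool_pos: [0.5427, 0.078, 0.2388]
tool_rot: [3.094, 0.544, -0.001]
contact_force: [-0.0, -0.4, -0.2]
opening: 0.0855
t 2.1 tcp [0.5427 0.078  0.2388] jaw y deg -70.1 tool z [-0.001 -0.    -1.   ] F [-0.  -0.4 -0.2] open 0.0855 q6 1.23
shift cm tool [ 0.12  0.36 -0.12] norm 0.4
tool z rot deg -52.05870353693689
```

```bash
python3 - <<'E'
from h import *
import cv2
c=ctrl.calibration("wrist");p,d=ctrl.get_image("wrist");np.savez("w1.npz",p=p,d=d,**c)
print({k:np.round(v,3) for k,v in c.items()});cv2.imwrite("pics/w1.png",p[:,:,::-1])
E
```

```text
{'fx': np.float64(325.192), 'fy': np.float64(325.192), 'cx': np.float64(282.678), 'cy': np.float64(211.573), 'T': array([[ 0.341,  0.888,  0.308,  0.621],
       [-0.94 ,  0.322,  0.111,  0.107],
       [-0.   , -0.327,  0.945,  0.374],
       [ 0.   ,  0.   ,  0.   ,  1.   ]])}
```

View pics/w1.png

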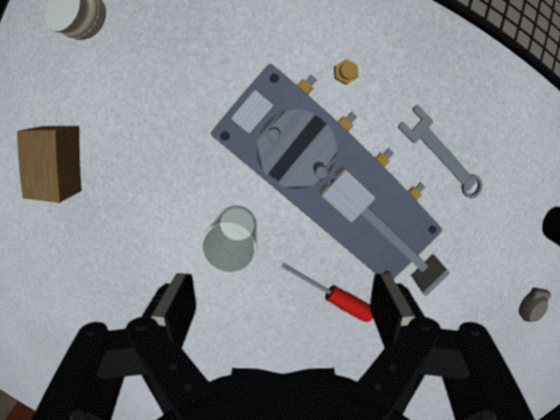

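The wrist view shows the disc near (297,148), its dark slot from (320,120) to (275,175), and stud tops near (274,132) and (320,170). The plate is near (430,274).

```bash
cat >> h.py <<'E'
def wray(c,uv,z):
    x,y=(uv[0]-c["cx"])/c["fx"],(uv[1]-c["cy"])/c["fy"];r=np.hypot(x,y)
    s=np.sin(r)/r if r>1e-9 else 1
    d=c["T"][:3,:3]@np.array([x*s,-y*s,-np.cos(r)]);o=c["T"][:3,3]
    return o+d*(z-o[2])/d[2]
E
python3 - <<'E'
from h import *
import cv2
w=np.load("w1.npz");p=w['p'];g=cv2.cvtColor(p,cv2.COLOR_RGB2GRAY)
cr=g[95:205,240:350];m=np.zeros_like(g);m[95:205,240:350]=(cr<58)*255
n,l,st,ce=cv2.connectedComponentsWithStats(m)
for i in range(1,n):
    if st[i,4]>60:
        ys,xs=np.where(l==i);r=cv2.minAreaRect(np.c_[xs,ys].astype(np.float32));print(st[i],r)
        b=cv2.boxPoints(r);e=[(b[j]+b[(j+1)%4])/2 for j in range(4)]
        P=[wray(w,x,.04) for x in e]; 
        for a,bb in((0,2),(1,3)):
            v=P[bb]-P[a];print(np.linalg.norm(v),np.degrees(np.arctan2(v[1],v[0]))%180,(P[a]+P[bb])/2)
cv2.imwrite("pics/wz.png",cv2.resize(p[85:215,235:390,::-1],None,fx=4.6,fy=4.6,interpolation=cv2.INTER_CUBIC))
E
```

```text
[270 116  55  64 941] ((296.68695068359375, 147.5703125), (13.19610595703125, 75.2860336303711), 39.699073791503906)
0.013727991174949418 70.22617683798993 [0.58272669 0.07778136 0.04      ]
0.0786532512638742 161.07884301582274 [0.58242854 0.07804989 0.04      ]
```

View pics/wz.png

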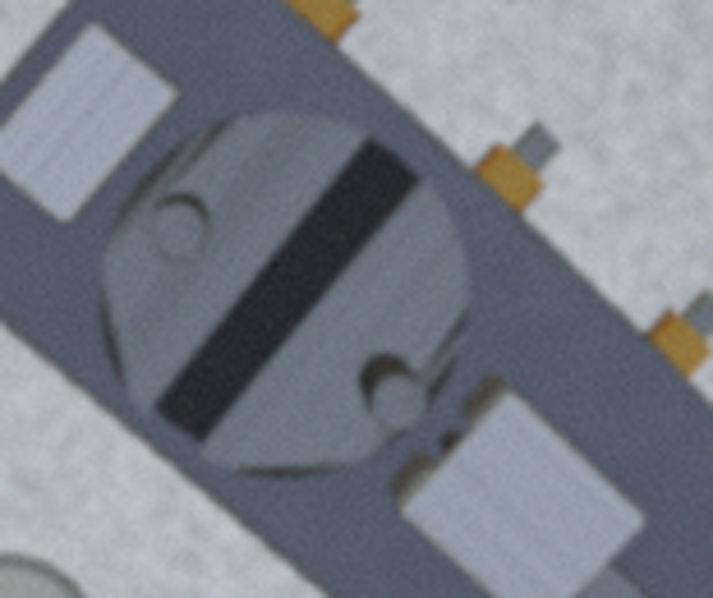

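Wrist measurement: disc centre (0.5825, 0.078), slot at 161.1°, length 78.7 mm and width 13.7 mm, all consistent with the given sizes. Plan: set the part-open fingers over the disc axis, in line with the slot, and rotate anticlockwise about 53° to contact plus 87.5° more.

```bash
python3 -c "
from h import *
plan([0.5825,0.078,0.14],161)"
```

```text
t 2.15 tcp [0.544  0.0821 0.2387] jaw y deg -69.9 tool z [ 0.001  0.004 -1.   ] F [-2.5  0.9  0.7] open 0.0857 q6 1.23
shift cm tool [3.45 1.74 9.87] norm 10.6
tool z rot deg -50.869210231530474
```

```bash
python3 -m creep '[{"hand":0.35,"translation":[1.8,0.9,3],"delta_rot":[0,0,0]},{"hand":0.35,"translation":[1.7,0.8,3],"delta_rot":[0,0,0]},{"hand":0.35,"translation":[0,0,1],"delta_rot":[0,0,-10.2]},{"hand":0.35,"translation":[0,0,1],"delta_rot":[0,0,-10.2]},{"hand":0.35,"translation":[0,0,1],"delta_rot":[0,0,-10.2]},{"hand":0.35,"translation":[0,0,0.9],"delta_rot":[0,0,-10.2]},{"hand":0.35,"translation":[0,0,0],"delta_rot":[0,0,-10.2]},{"hand":0.35,"translation":[0,0,0],"delta_rot":[0,0,0]}]' 40
python3 -c "
from h import *
import cv2
plan([0.5825,0.078,0.075],161)
c=ctrl.calibration('wrist');p,d=ctrl.get_image('wrist');np.savez('w2.npz',p=p,d=d,**c)
cv2.imwrite('pics/w2.png',p[:,:,::-1])
p,d=ctrl.get_image('scene');cv2.imwrite('pics/s2.png',cv2.resize(p[110:260,230:400,::-1],None,fx=4,fy=4,interpolation=2))"
```

```text
t: 3.15
tool_pos: [0.5807, 0.0724, 0.1397]
tool_rot: [-2.56, -1.82, 0.001]
contact_force: [0.5, -0.8, 0.2]
opening: 0.0302
t 3.15 tcp [0.5807 0.0724 0.1397] jaw y deg -19.2 tool z [-0.001  0.    -1.   ] F [ 0.5 -0.8  0.2] open 0.0302 q6 0.33
shift cm tool [ 0.59 -0.01  6.47] norm 6.49
tool z rot deg -0.19212116343192065
```

View pics/w2.png

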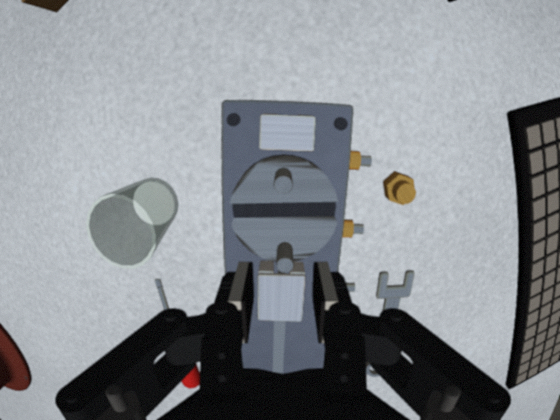

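View pics/s2.png

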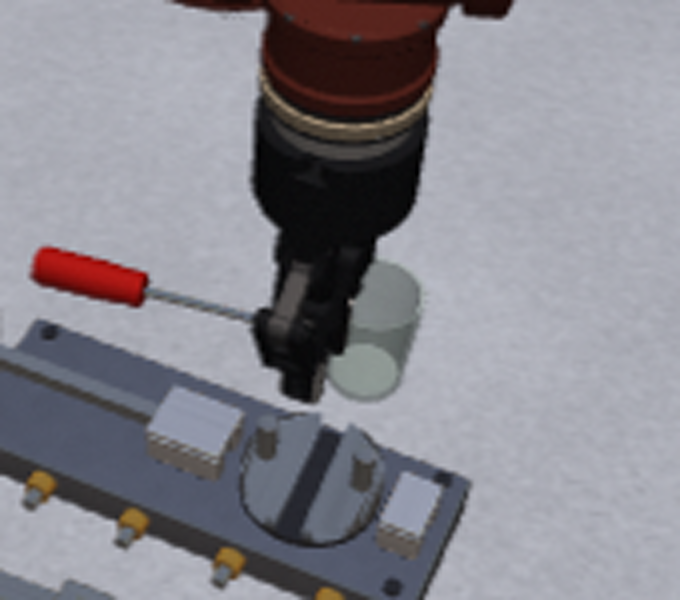

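```bash
python3 -c "
from h import *
for z in (.12,.125,.13,.135,.14): print(z,ray('scene',(305,209.5),z))
w=np.load('w2.npz')
for uv,z in (((232,210),.045),((337,209),.045),((283,177),.08),((285,252),.08)): print(wray(w,uv,z))
"
python3 -m creep '[{"hand":0.35,"translation":[0.6,0,2],"delta_rot":[0,0,0]},{"hand":0.35,"translation":[0,0,2],"delta_rot":[0,0,0]},{"hand":0.35,"translation":[0,0,1],"delta_rot":[0,0,0]},{"hand":0.35,"translation":[0,0,0.5],"delta_rot":[0,0,0]},{"hand":0.35,"translation":[0,0,0],"delta_rot":[0,0,0]}]'
python3 -c "
from h import *
import cv2
plan([0.5825,0.078,0.075],161)
p,d=ctrl.get_image('scene');np.savez('s3.npz',p=p,d=d);cv2.imwrite('pics/s3.png',cv2.resize(p[130:260,230:380,::-1],None,fx=4,fy=4,interpolation=2))"
```

```text
0.12 [0.5901237  0.06741025 0.12      ]
0.125 [0.59422633 0.06720046 0.125     ]
0.13 [0.59832896 0.06699067 0.13      ]
0.135 [0.60243159 0.06678089 0.135     ]
0.14 [0.60653422 0.0665711  0.14      ]
[0.54548745 0.09077977 0.045     ]
[0.62047433 0.06557894 0.045     ]
[0.59276711 0.10960699 0.08      ]
[0.57728146 0.06101681 0.08      ]
t: 3.88
tool_pos: [0.5829, 0.078, 0.0849]
tool_rot: [-2.559, -1.822, 0.001]
contact_force: [0.4, -0.5, -0.0]
opening: 0.0298
t 3.88 tcp [0.5829 0.078  0.0849] jaw y deg -19.1 tool z [-0.001  0.    -1.   ] F [ 0.4 -0.5 -0. ] open 0.0298 q6 0.34
shift cm tool [-0.02 -0.04  0.99] norm 0.99
tool z rot deg -0.08425055311880669
```

View pics/s3.png

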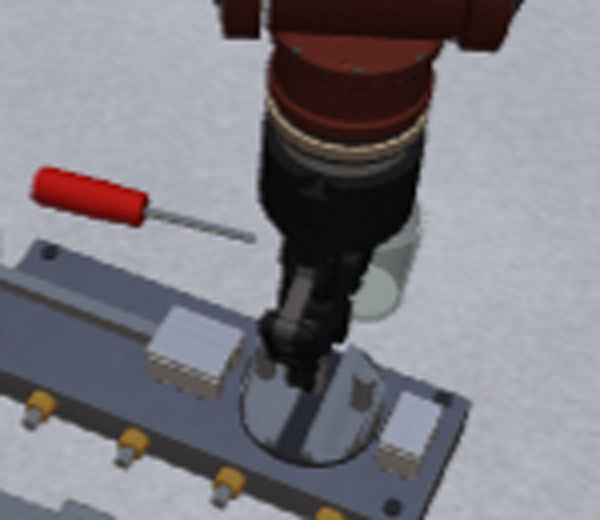

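```bash
python3 -m creep '[{"hand":0.35,"translation":[0,0,0.7],"delta_rot":[0,0,0]},{"hand":0.35,"translation":[0,0,0.7],"delta_rot":[0,0,0]},{"hand":0.35,"translation":[0,0,0.5],"delta_rot":[0,0,0]},{"hand":0.35,"translation":[0,0,0],"delta_rot":[0,0,0]},{"hand":0.35,"translation":[0,0,0],"delta_rot":[0,0,-10]},{"hand":0.35,"translation":[0,0,0],"delta_rot":[0,0,-10]},{"hand":0.35,"translation":[0,0,0],"delta_rot":[0,0,0]}]'
python3 -c "
from h import *
plan([0.5825,0.078,0.066],161)"
```

```text
t: 4.8
tool_pos: [0.5833, 0.0781, 0.0666]
tool_rot: [2.205, 2.237, 0.0]
contact_force: [-0.1, 0.0, 0.2]
opening: 0.0299
t 4.8 tcp [0.5833 0.0781 0.0666] jaw y deg 0.8 tool z [ 0.  0. -1.] F [-0.1  0.   0.2] open 0.0299 q6 -0.01
shift cm tool [-0.01 -0.08  0.06] norm 0.09
tool z rot deg 19.810016196251752
```

```bash
python3 -m creep '[{"hand":0.35,"translation":[0,0,0],"delta_rot":[0,0,-8]},{"hand":0.35,"translation":[0,0,0],"delta_rot":[0,0,-8]},{"hand":0.35,"translation":[0,0,0],"delta_rot":[0,0,-8]},{"hand":0.35,"translation":[0,0,0],"delta_rot":[0,0,-8]},{"hand":0.35,"translation":[0,0,0],"delta_rot":[0,0,-8]},{"hand":0.35,"translation":[0,0,0],"delta_rot":[0,0,-8]},{"hand":0.35,"translation":[0,0,0],"delta_rot":[0,0,-8]},{"hand":0.35,"translation":[0,0,0],"delta_rot":[0,0,0]}]'
python3 -c "
from h import *
import cv2
plan([0.5825,0.078,0.066],121)
o=ctrl.get_obs();print(np.round(o['wrist_torque'],2))
p,d=ctrl.get_image('scene');cv2.imwrite('pics/s4.png',cv2.resize(p[130:260,230:380,::-1],None,fx=4,fy=4,interpolation=2))
p,d=ctrl.get_image('wrist');cv2.imwrite('pics/w4.png',p[:,:,::-1])"
```

```text
t: 5.8
tool_pos: [0.5832, 0.0781, 0.0664]
tool_rot: [0.9, 3.01, 0.0]
contact_force: [-0.3, -0.0, -0.0]
opening: 0.0299
t 5.8 tcp [0.5832 0.0781 0.0664] jaw y deg 56.7 tool z [ 0.  0. -1.] F [-0.3 -0.  -0. ] open 0.0299 q6 -0.98
shift cm tool [ 0.05 -0.04  0.04] norm 0.08
tool z rot deg -64.2995045732223
[0.01 0.04 0.03]
```

View pics/s4.png

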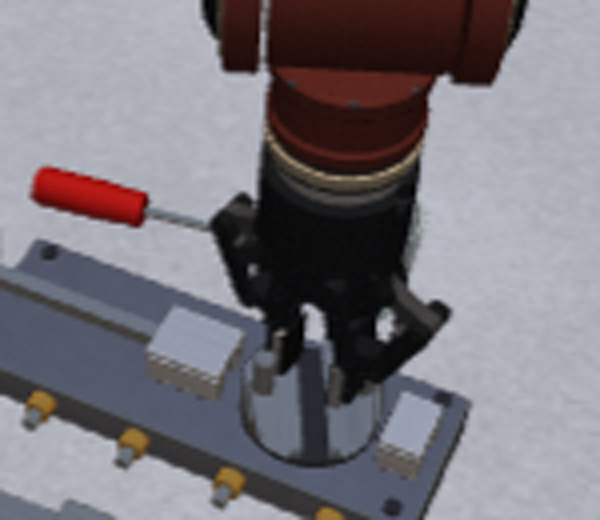

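View pics/w4.png

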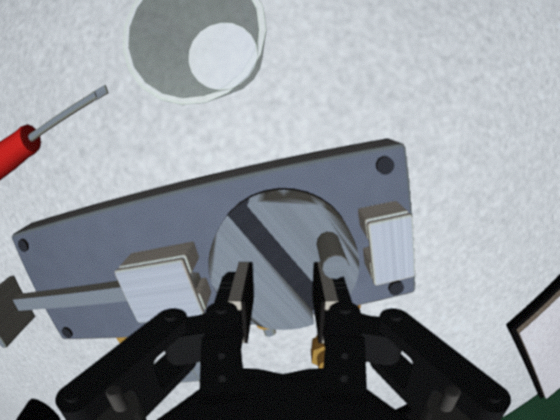

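The disc is turning with the fingers; the slot has gone round about 20°, as predicted. I'll continue.

```bash
python3 -m creep '[{"hand":0.35,"translation":[0,0,0],"delta_rot":[0,0,-8]},{"hand":0.35,"translation":[0,0,0],"delta_rot":[0,0,-8]},{"hand":0.35,"translation":[0,0,0],"delta_rot":[0,0,-8]},{"hand":0.35,"translation":[0,0,0],"delta_rot":[0,0,-8]},{"hand":0.35,"translation":[0,0,0],"delta_rot":[0,0,-8]},{"hand":0.35,"translation":[0,0,0],"delta_rot":[0,0,-8]},{"hand":0.35,"translation":[0,0,0],"delta_rot":[0,0,-8]},{"hand":0.35,"translation":[0,0,0],"delta_rot":[0,0,0]}]'
python3 -c "
from h import *
import cv2
plan([0.5825,0.078,0.066],121)
p,d=ctrl.get_image('scene');cv2.imwrite('pics/s5.png',cv2.resize(p[130:260,230:380,::-1],None,fx=4,fy=4,interpolation=2))
c=ctrl.calibration('wrist');p,d=ctrl.get_image('wrist');cv2.imwrite('pics/w5.png',p[:,:,::-1]);np.savez('w5.npz',p=p,**c)"
```

```text
t: 6.9
tool_pos: [0.5833, 0.0781, 0.0664]
tool_rot: [-0.619, 3.08, -0.0]
contact_force: [0.6, 0.2, 0.1]
opening: 0.0301
t 6.9 tcp [0.5833 0.0781 0.0664] jaw y deg 112.7 tool z [ 0. -0. -1.] F [0.6 0.2 0.1] open 0.0301 q6 -1.96
shift cm tool [0.07 0.02 0.04] norm 0.09
tool z rot deg -8.275964995880116
```

View pics/s5.png

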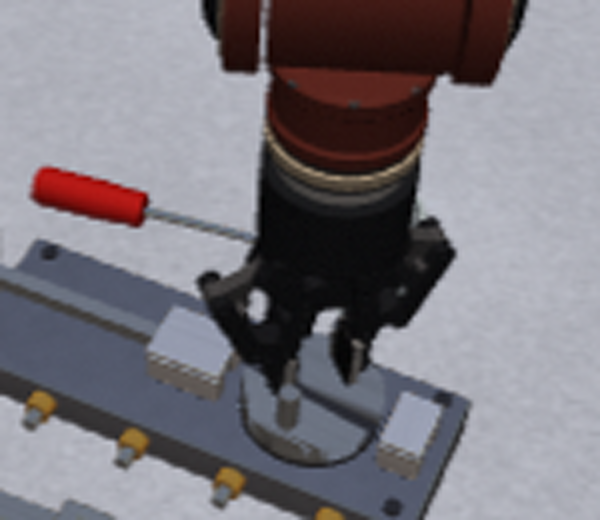

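View pics/w5.png

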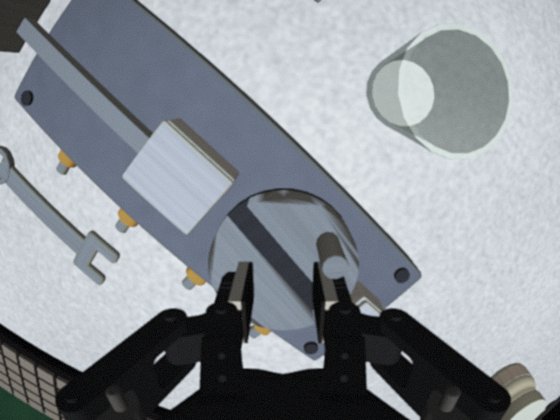

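```bash
python3 - <<'E'
from h import *
import cv2
w=np.load("w5.npz");p=w['p'];g=cv2.cvtColor(p,cv2.COLOR_RGB2GRAY)
cv2.imwrite("pics/w5z.png",cv2.resize(p[180:320,200:380,::-1],None,fx=4.3,fy=4.3,interpolation=2))
m=np.zeros_like(g);m[205:290,225:312]=(g[205:290,225:312]<66)*255
n,l,st,ce=cv2.connectedComponentsWithStats(m)
for i in range(1,n):
    if st[i,4]>60: print(i,st[i],ce[i])
E
```

```text
1 [ 228  205   84   85 1963] [269.18797759 247.94956699]
2 [243 262  11  28 214] [248.5        277.54205607]
3 [225 272  11  18 155] [229.19354839 280.05806452]
```

View pics/w5z.png

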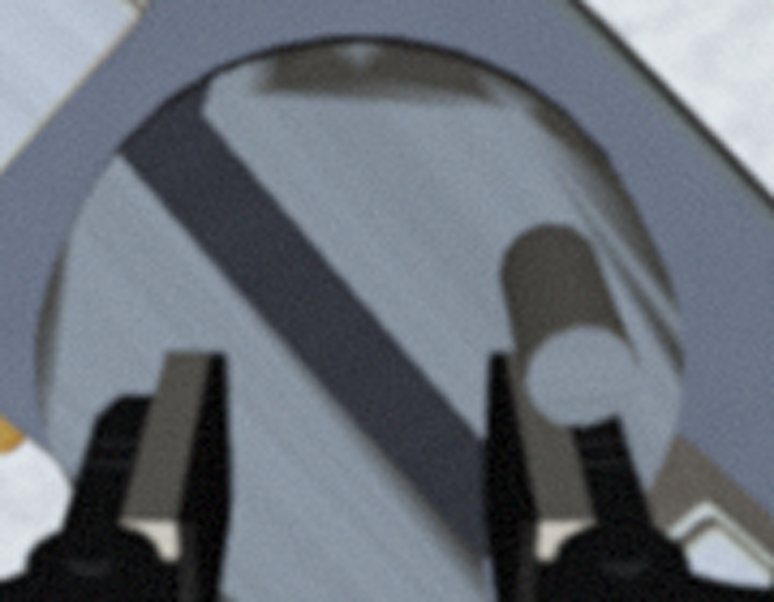

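```bash
python3 - <<'E'
from h import *
w=np.load("w5.npz");f=lambda x,y:(200+(x+.5)/4.3-.5,180+(y+.5)/4.3-.5)
for a,b in(((120,152),(470,560)),((205,115),(485,440))):
    A,B=wray(w,f(*a),.052),wray(w,f(*b),.052);v=B-A;n=np.array([-v[1],v[0]])/np.hypot(v[0],v[1])
    print(A,B,np.degrees(np.arctan2(v[1],v[0]))%180, n@(np.array([.583,.078])-A[:2]))
# block long edges in w5 at z=.03
for a,b in(((155,12),(398,241)),((16,100),(185,255))):
    A,B=wray(w,a,.03),wray(w,b,.03);v=B-A;print(A,B,np.degrees(np.arctan2(v[1],v[0]))%180)
E
```

```text
[0.56462111 0.04131621 0.052     ] [0.60087001 0.10206089 0.052     ] 59.17369640698433 0.0030157268210113273
[0.55664731 0.04883902 0.052     ] [0.58318508 0.09591677 0.052     ] 60.59000968047928 -0.008636903551384403
[ 0.48036489 -0.03968556  0.03      ] [0.54989156 0.14030151 0.03      ] 68.87909899710337
[ 0.55550925 -0.1253668   0.03      ] [0.60818867 0.02460889 0.03      ] 70.64601967688857
```

The slot measures about 60° against a block line of about 69°, so 9° remain. After that I'll back off, lift and check.

```bash
python3 -m creep '[{"hand":0.35,"translation":[0,0,0],"delta_rot":[0,0,-5]},{"hand":0.35,"translation":[0,0,0],"delta_rot":[0,0,-4]},{"hand":0.35,"translation":[0,0,0],"delta_rot":[0,0,0]},{"hand":0.35,"translation":[0,0,0],"delta_rot":[0,0,8]},{"hand":0.35,"translation":[0,0,0],"delta_rot":[0,0,8]},{"hand":0.35,"translation":[0,0,-3],"delta_rot":[0,0,0]},{"hand":0.35,"translation":[0,0,-4],"delta_rot":[0,0,0]},{"hand":0.35,"translation":[0,0,0],"delta_rot":[0,0,0]}]'
python3 -c "
from h import *
import cv2
plan([0.5825,0.078,0.066],121)
c=ctrl.calibration('wrist');p,d=ctrl.get_image('wrist');cv2.imwrite('pics/w6.png',p[:,:,::-1]);np.savez('w6.npz',p=p,**c)"
```

```text
t: 8.0
tool_pos: [0.5856, 0.0781, 0.1408]
tool_rot: [-0.431, 3.104, -0.002]
contact_force: [-0.0, -0.6, -0.6]
opening: 0.0296
t 8.0 tcp [0.5856 0.0781 0.1408] jaw y deg 105.8 tool z [ 0.007  0.    -1.   ] F [-0.  -0.6 -0.6] open 0.0296 q6 -1.84
shift cm tool [0.36 0.09 7.48] norm 7.49
tool z rot deg -15.204877703061825
```

View pics/w6.png

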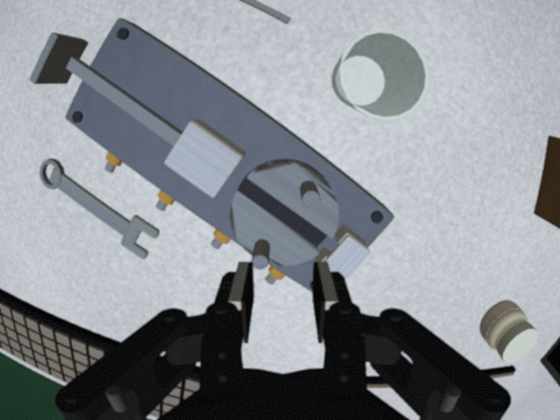

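```bash
python3 - <<'E'
from h import *
import cv2
w=np.load("w6.npz");p=w['p'];g=cv2.cvtColor(p,cv2.COLOR_RGB2GRAY)
a=lambda A,B:np.degrees(np.arctan2((B-A)[1],(B-A)[0]))%180
m=np.zeros_like(g);m[172:250,235:335]=(g[172:250,235:335]<62)*255
n,l,st,ce=cv2.connectedComponentsWithStats(m)
for i in range(1,n):
    if st[i,4]>150:
        ys,xs=np.where(l==i);P=np.array([wray(w,q,.04)[:2] for q in zip(xs,ys)]);v=np.linalg.svd(P-P.mean(0),full_matrices=False)[2][0]
        print(st[i],P.mean(0),np.degrees(np.arctan2(v[1],v[0]))%180)
for A,B in(((122,18),(393,213)),((66,113),(235,225)),):
    print('block',a(wray(w,A,.03),wray(w,B,.03)))
print('bar',a(wray(w,(75,63),.05),wray(w,(180,138),.05)))
cv2.imwrite("pics/w6z.png",cv2.resize(p[100:290,150:390,::-1],None,fx=3.1,fy=3.1,interpolation=2))
E
```

```text
[ 239  178   87   68 1356] [0.58361505 0.07723494] 68.63087117888954
block 68.93622707039408
block 71.36363435638191
bar 68.6796909030464
```

View pics/w6z.png

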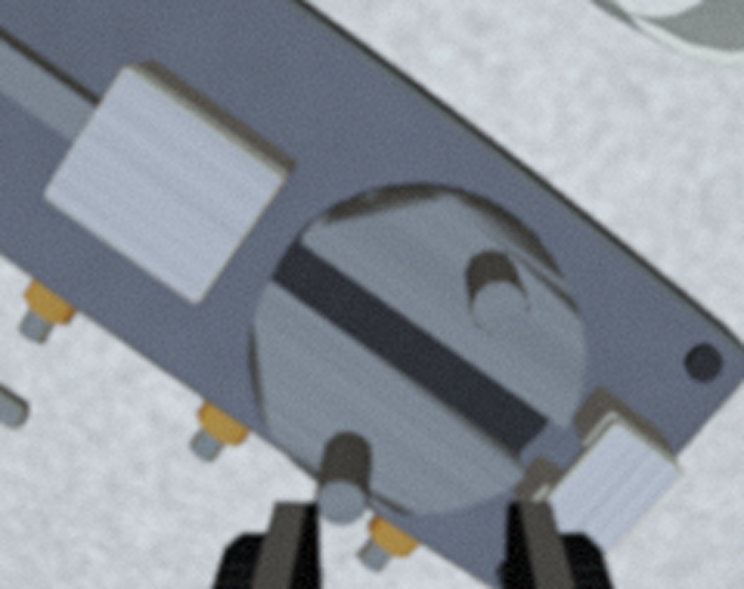

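The slot is at 68.6° against the bar at 68.7°, so it is lined up. Next I'll shut the fingers, turn the jaws across the push line and move behind the plate.

```bash
python3 -m creep '[{"hand":0,"translation":[0,0,-2],"delta_rot":[0,0,10]},{"hand":0,"translation":[0,0,-2],"delta_rot":[0,0,10]},{"hand":0,"translation":[0,0,0],"delta_rot":[0,0,10]},{"hand":0,"translation":[0,0,0],"delta_rot":[0,0,10]},{"hand":0,"translation":[0,0,0],"delta_rot":[0,0,10]},{"hand":0,"translation":[0,0,0],"delta_rot":[0,0,10]},{"hand":0,"translation":[0,0,0],"delta_rot":[0,0,10]},{"hand":0,"translation":[0,0,0],"delta_rot":[0,0,10]}]'
python3 -m creep '[{"hand":0,"translation":[0,0,0],"delta_rot":[0,0,10]},{"hand":0,"translation":[0,0,0],"delta_rot":[0,0,10]},{"hand":0,"translation":[0,0,0],"delta_rot":[0,0,10]},{"hand":0,"translation":[0,0,0],"delta_rot":[0,0,10]},{"hand":0,"translation":[0,0,0],"delta_rot":[0,0,7]},{"hand":0,"translation":[0,0,0],"delta_rot":[0,0,0]}]'
python3 -c "
from h import *
plan([0.4845,-0.174,0.18],158.7)"
```

```text
t: 9.05
tool_pos: [0.5819, 0.0781, 0.1742]
tool_rot: [-1.675, -2.654, 0.003]
contact_force: [0.1, 0.2, -0.5]
opening: 0.0003
t: 9.8
tool_pos: [0.5821, 0.0781, 0.1745]
tool_rot: [-2.588, -1.777, 0.004]
contact_force: [0.7, -0.4, -0.6]
opening: -0.0003
t 9.8 tcp [0.5821 0.0781 0.1745] jaw y deg -21.1 tool z [-0.003 -0.    -1.   ] F [ 0.7 -0.4 -0.6] open -0.0003 q6 0.37
shift cm tool [-27.03  -0.05  -0.52] norm 27.03
tool z rot deg 0.24536048140771527
```

```bash
python3 -m creep '[{"hand":0,"translation":[-4.5,0,0],"delta_rot":[0,0,0]},{"hand":0,"translation":[-4.5,0,0],"delta_rot":[0,0,0]},{"hand":0,"translation":[-4.5,0,0],"delta_rot":[0,0,0]},{"hand":0,"translation":[-4.5,0,0],"delta_rot":[0,0,0]},{"hand":0,"translation":[-4.5,0,0],"delta_rot":[0,0,0]},{"hand":0,"translation":[-4.5,0,0],"delta_rot":[0,0,0]},{"hand":0,"translation":[0,0,0],"delta_rot":[0,0,0]}]'
python3 -c "
from h import *
import cv2
plan([0.4845,-0.174,0.066],158.7)
p,d=ctrl.get_image('scene');cv2.imwrite('pics/s7.png',cv2.resize(p[110:270,160:360,::-1],None,fx=3.7,fy=3.7,interpolation=2))
c=ctrl.calibration('wrist');p,d=ctrl.get_image('wrist');cv2.imwrite('pics/w7.png',p[:,:,::-1]);np.savez('w7.npz',p=p,**c)"
```

```text
t: 10.68
tool_pos: [0.4847, -0.1758, 0.1755]
tool_rot: [-2.592, -1.773, 0.001]
contact_force: [0.4, -0.2, -0.3]
opening: -0.0001
t 10.68 tcp [ 0.4847 -0.1758  0.1755] jaw y deg -21.2 tool z [-0.001  0.    -1.   ] F [ 0.4 -0.2 -0.3] open -0.0001 q6 -0.12
shift cm tool [ 0.16 -0.07 10.95] norm 10.95
tool z rot deg 0.054764137513245714
```

View pics/s7.png

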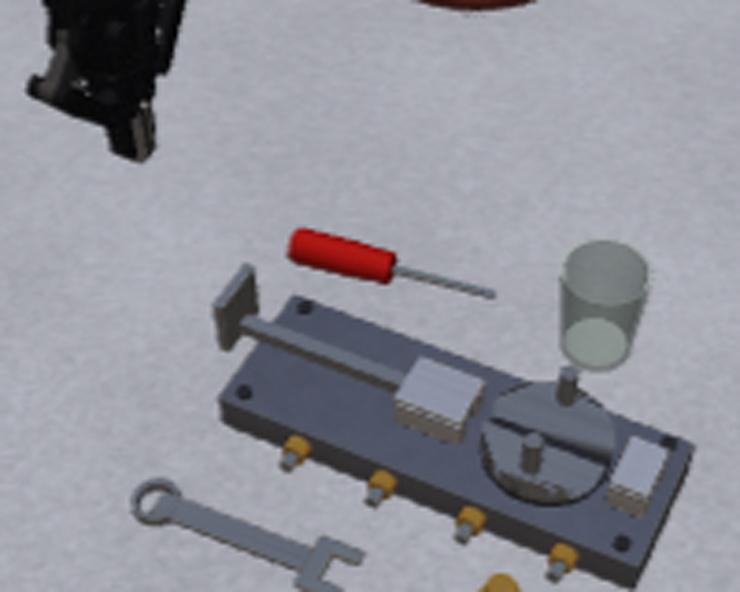

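View pics/w7.png

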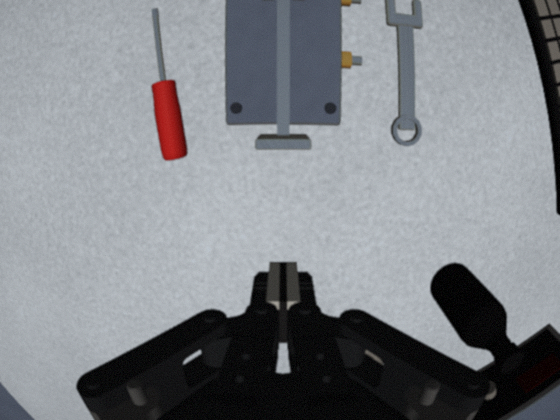

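```bash
python3 -c "
from h import *
print(ray('scene',(120,246),.0),ray('scene',(97,205),.15),ray('top',(412,209),.08))
w=np.load('w7.npz');print(wray(w,(283,149),.036),wray(w,(283,142),.08),wray(w,(256,149),.036),wray(w,(311,149),.036))"
```

```text
[ 0.63577721 -0.34729388  0.        ] [ 0.63836952 -0.34713361  0.15      ] [ 0.62590927 -0.33719433  0.08      ]
[ 0.50071258 -0.1319133   0.036     ] [ 0.50481758 -0.12147502  0.08      ] [ 0.479333   -0.12351354  0.036     ] [ 0.5229765  -0.14038038  0.036     ]
```

Fingers are lateral-centred on the plate and the bottle is 0.23 m away. I'll descend behind the plate and approach.

```bash
python3 -m creep '[{"hand":0,"translation":[0.1,-0.1,4],"delta_rot":[0,0,0]},{"hand":0,"translation":[0.1,0,4],"delta_rot":[0,0,0]},{"hand":0,"translation":[0,0,2.3],"delta_rot":[0,0,0]},{"hand":0,"translation":[0,0,1],"delta_rot":[0,0,0]},{"hand":0,"translation":[1,0,0],"delta_rot":[0,0,0]},{"hand":0,"translation":[1,0,0],"delta_rot":[0,0,0]},{"hand":0,"translation":[0.5,0,0],"delta_rot":[0,0,0]},{"hand":0,"translation":[0,0,0],"delta_rot":[0,0,0]}]'
python3 -m creep '[{"hand":0,"translation":[0.8,0,0],"delta_rot":[0,0,0]},{"hand":0,"translation":[0.8,0,0],"delta_rot":[0,0,0]},{"hand":0,"translation":[0.8,0,0],"delta_rot":[0,0,0]},{"hand":0,"translation":[0.8,0,0],"delta_rot":[0,0,0]},{"hand":0,"translation":[0,0,0],"delta_rot":[0,0,0]}]'
python3 -c "
from h import *
import cv2
plan([0.583-.364*.046-.0273,0.078-.931*.046-.0698,0.062],158.7)
p,d=ctrl.get_image('scene');cv2.imwrite('pics/s8.png',cv2.resize(p[110:270,160:360,::-1],None,fx=3.7,fy=3.7,interpolation=2))"
```

```text
t: 11.78
tool_pos: [0.4954, -0.148, 0.0641]
tool_rot: [2.588, 1.778, 0.001]
contact_force: [-0.3, 0.6, -0.5]
opening: 0.0001
t: 12.4
tool_pos: [0.5065, -0.1177, 0.0632]
tool_rot: [-2.589, -1.778, -0.001]
contact_force: [0.6, -0.5, -0.2]
opening: -0.0001
t 12.4 tcp [ 0.5065 -0.1177  0.0632] jaw y deg -21.0 tool z [ 0.     0.001 -1.   ] F [ 0.6 -0.5 -0.2] open -0.0001 q6 -0.01
shift cm tool [8.91 0.05 0.13] norm 8.92
tool z rot deg 0.2702175351777214
```

View pics/s8.png

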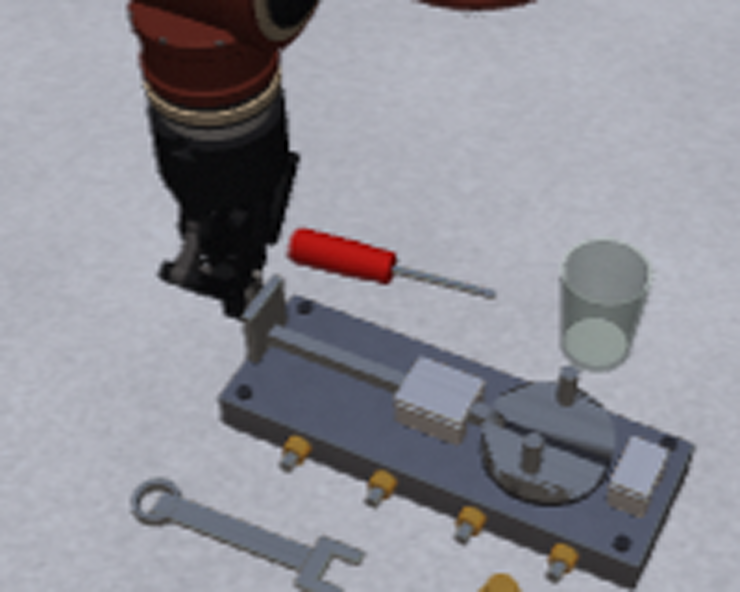

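The bar has moved about 20 mm and its nose is entering the slot, with little force. I'll continue pushing.

```bash
python3 -m creep '[{"hand":0,"translation":[0.8,0,0],"delta_rot":[0,0,0]},{"hand":0,"translation":[0.8,0,0],"delta_rot":[0,0,0]},{"hand":0,"translation":[0.8,0,0],"delta_rot":[0,0,0]},{"hand":0,"translation":[0.8,0,0],"delta_rot":[0,0,0]},{"hand":0,"translation":[0,0,0],"delta_rot":[0,0,0]}]'
python3 -m creep '[{"hand":0,"translation":[0.8,0,0],"delta_rot":[0,0,0]},{"hand":0,"translation":[0.8,0,0],"delta_rot":[0,0,0]},{"hand":0,"translation":[0.8,0,0],"delta_rot":[0,0,0]},{"hand":0,"translation":[0.8,0,0],"delta_rot":[0,0,0]},{"hand":0,"translation":[0,0,0],"delta_rot":[0,0,0]}]'
python3 -c "
from h import *
import cv2
plan([0.583-.364*.046-.0273,0.078-.931*.046-.0698,0.062],158.7)
p,d=ctrl.get_image('scene');cv2.imwrite('pics/s9.png',cv2.resize(p[110:270,160:360,::-1],None,fx=3.7,fy=3.7,interpolation=2))"
```

```text
t: 13.08
tool_pos: [0.518, -0.0877, 0.0633]
tool_rot: [-2.589, -1.779, -0.001]
contact_force: [-0.2, -0.4, -1.1]
opening: 0.0
t: 13.7
tool_pos: [0.5296, -0.0579, 0.0633]
tool_rot: [-2.589, -1.779, -0.001]
contact_force: [1.1, 0.2, 0.3]
opening: -0.0002
t 13.7 tcp [ 0.5296 -0.0579  0.0633] jaw y deg -21.0 tool z [ 0.     0.001 -1.   ] F [1.1 0.2 0.3] open -0.0002 q6 0.12
shift cm tool [2.51 0.04 0.14] norm 2.51
tool z rot deg 0.2721253607022618
```

View pics/s9.png

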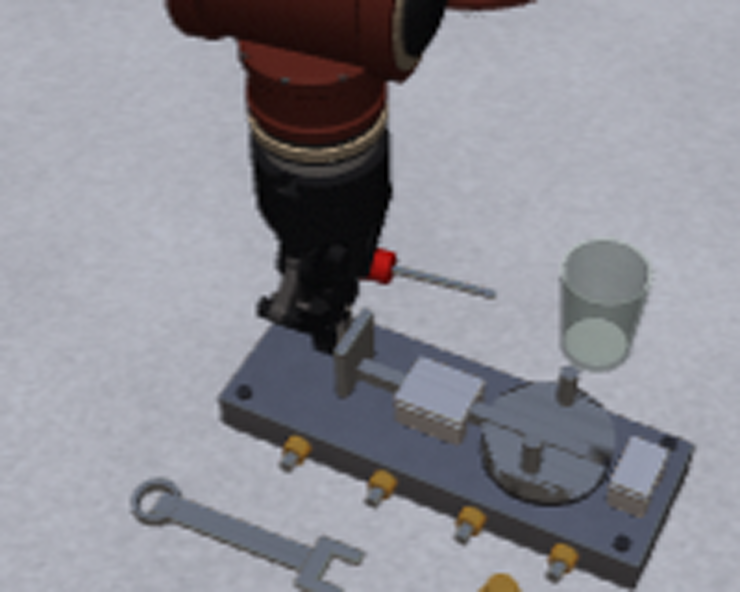

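```bash
python3 -m creep '[{"hand":0,"translation":[0.6,0,0],"delta_rot":[0,0,0]},{"hand":0,"translation":[0.6,0,0],"delta_rot":[0,0,0]},{"hand":0,"translation":[0.5,0,0],"delta_rot":[0,0,0]},{"hand":0,"translation":[0.3,0,0],"delta_rot":[0,0,0]},{"hand":0,"translation":[0,0,0],"delta_rot":[0,0,0]}]'
python3 -m creep '[{"hand":0,"translation":[0.3,0,0],"delta_rot":[0,0,0]},{"hand":0,"translation":[0.1,0,0],"delta_rot":[0,0,0]},{"hand":0,"translation":[0,0,0],"delta_rot":[0,0,0]}]'
python3 -m creep '[{"hand":0,"translation":[0.2,0,0],"delta_rot":[0,0,0]},{"hand":0,"translation":[0,0,0],"delta_rot":[0,0,0]}]'
python3 -m creep '[{"hand":0,"translation":[0.2,0,0],"delta_rot":[0,0,0]},{"hand":0,"translation":[0,0,0],"delta_rot":[0,0,0]}]'
```

```text
t: 14.38
tool_pos: [0.5366, -0.0396, 0.0633]
tool_rot: [-2.59, -1.778, -0.001]
contact_force: [-0.0, 0.7, 0.7]
opening: -0.0
t: 14.75
tool_pos: [0.5379, -0.0362, 0.0633]
tool_rot: [-2.59, -1.778, -0.0]
contact_force: [-0.5, -1.3, 0.5]
opening: 0.0
t: 15.0
tool_pos: [0.5387, -0.0343, 0.0633]
tool_rot: [-2.59, -1.778, -0.0]
contact_force: [-0.5, -0.2, 0.3]
opening: 0.0002
t: 15.25
tool_pos: [0.5388, -0.034, 0.0633]
tool_rot: [2.588, 1.777, -0.005]
contact_force: [-2.5, -6.6, 1.8]
opening: 0.0001
```

It has hit the stop: the tool halted with about 7 N back-force at the predicted position. One small extra push, then back off and look.

```bash
python3 -m creep '[{"hand":0,"translation":[0.1,0,0],"delta_rot":[0,0,0]},{"hand":0,"translation":[0,0,0],"delta_rot":[0,0,0]}]'
python3 -m creep '[{"hand":0,"translation":[-0.5,0,0],"delta_rot":[0,0,0]},{"hand":0,"translation":[-1.5,0,0],"delta_rot":[0,0,0]},{"hand":0,"translation":[-2.5,0,0],"delta_rot":[0,0,0]},{"hand":0,"translation":[-2.5,0,-3],"delta_rot":[0,0,0]},{"hand":0,"translation":[0,0,-4],"delta_rot":[0,0,0]},{"hand":0,"translation":[0,0,-5],"delta_rot":[0,0,0]},{"hand":0,"translation":[0,0,-3],"delta_rot":[0,0,0]},{"hand":0,"translation":[0,0,0],"delta_rot":[0,0,0]}]'
python3 -c "
from h import *
import cv2
plan([0.58,.078,.2])
p,d=ctrl.get_image('scene');cv2.imwrite('pics/s10.png',cv2.resize(p[110:270,160:360,::-1],None,fx=3.7,fy=3.7,interpolation=2))
c=ctrl.calibration('wrist');p,d=ctrl.get_image('wrist');cv2.imwrite('pics/w10.png',p[:,:,::-1]);np.savez('w10.npz',p=p,**c)"
```

```text
t: 15.5
tool_pos: [0.5388, -0.034, 0.0633]
tool_rot: [2.588, 1.777, -0.008]
contact_force: [-4.7, -9.6, 2.0]
opening: 0.0001
t: 16.5
tool_pos: [0.5161, -0.0979, 0.2169]
tool_rot: [2.586, 1.774, 0.007]
contact_force: [0.2, -1.2, -0.2]
opening: -0.0001
t 16.5 tcp [ 0.5161 -0.0979  0.2169] jaw y deg -21.1 tool z [ 0.007 -0.002 -1.   ] F [ 0.2 -1.2 -0.2] open -0.0001 q6 0.04
shift cm tool [18.71 -0.38  1.7 ] norm 18.79
```

View pics/s10.png

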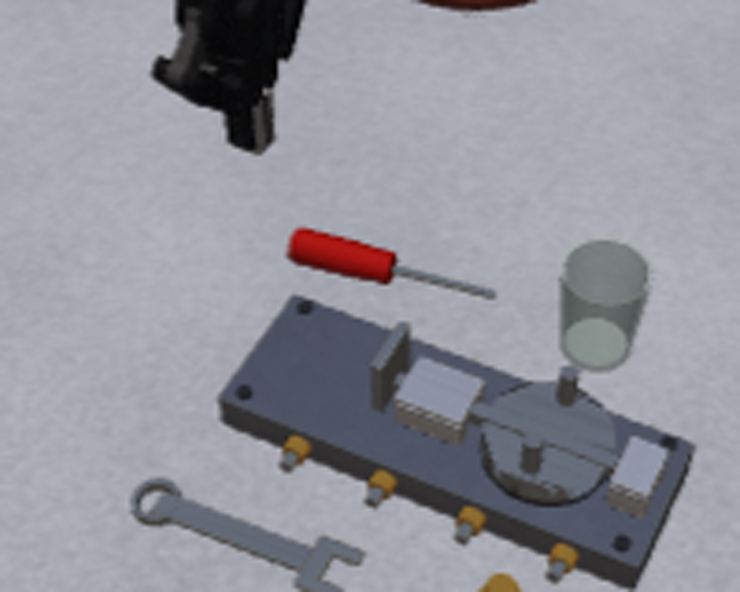

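View pics/w10.png

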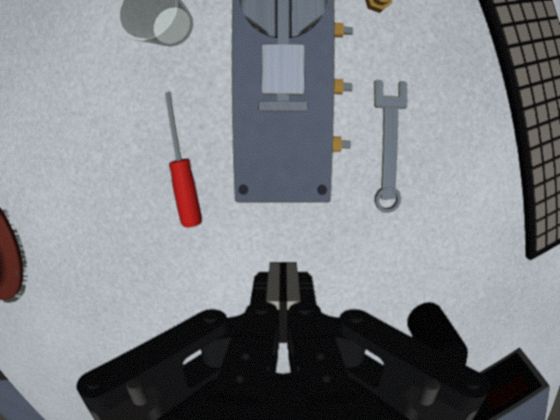

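```bash
python3 -c "
from h import *
w=np.load('w10.npz');e=np.array([.3649,.9311]);c=np.array([.583,.078])
for uv,z in(((283,110),.036),((283,102),.08),((283,94),.056)): print(75+1000*e@(wray(w,uv,z)[:2]-c))
f=lambda x,y:(160+(x+.5)/3.7-.5,110+(y+.5)/3.7-.5)
for a,b in((s7:=((248,266),(216,305))),((404,324),(373,363))):
    m=(ray('scene',f(*a),.08)+ray('scene',f(*b),.08))/2;print('plate top',75+1000*e@(m[:2]-c))
"
```

```text
-35.35911099591718
-27.872561784202702
-20.513613448988124
plate top -141.33449651509412
plate top -31.880151172964943
```

The plate face is at y ≈ -35.4 mm (expected -35 when home), and the two scene pictures show about 109.5 mm of travel. The arm is clear, so I'll hand in.

```bash
python3 -c "
from h import *
o=ctrl.get_obs();print(np.round(o['dq'],3),o['t']);print(ctrl.finish_job())"
```

```text
[ 0.003  0.022  0.029 -0.002  0.003  0.   ] 16.6
the job is handed in; nothing more can be done
None
```

The selector is locked: the disc's slot is in line with the bar, and the bar is home in the keeper. I handed the job in at about 16.6 s of the 51 s allowed; the interface gives no verdict.

I turned the disc anticlockwise by its studs with part-open fingers, about 87°, to the 3.14 position. Then I pushed the plate with shut fingers until the bar met its stop, backed off and lifted to 0.217 m.

| Check | Result |
|---|---|
| Slot against the bar before pushing | 68.6° against 68.7° |
| Push at the stop | tool stopped, reading about 11 N |
| Plate's pushed face after backing off | -35.4 mm along the block (-35 mm is fully home) |
| Bar travel between two scene pictures | about 109.5 mm of 110 mm |
| Loose things | driver, beaker and wrench look unmoved in the last pictures; the other five were not measured or compared |
| Tool force before hand-in | about 1 N, which is the noise level |

- **Calibration:** the block angle varied by 1–3° between views, depending on which edge I used. I relied on the bar and slot angles from the same wrist picture.
- **Arm at hand-in:** it was still settling slightly, with joint speeds up to 0.03 rad/s, but well clear of everything.

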